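# Select the lamp and test it

## Robot

A 6-joint arm with a two-finger parallel gripper is mounted at the origin on the work surface. World frame = base frame: x ahead of the robot, y to its left, z up, the work surface at z = 0. Lengths are in m, angles in rad, forces in N, time in s.
With the tool pointing down it reaches from about 0.25 to 0.775 m from the base axis. Payload 4 kg.
Tool frame: the origin (TCP) lies at the very end of the fingers, on their centre line; the grasp point (between the pads) lies hold_point_z behind it (hold_point_z is the distance from the TCP to the grasp point, in m); z points along the fingers, y is the direction in which the jaws open and shut (so a half turn about z gives the same grasp; the last joint's range is limited). The gripper opens to 94 mm and grips with 3 to 60 N. Pads are 16 mm wide; open, the fingers measure 119 mm over their backs; the gripper's body (75 mm by 177 mm) begins 78 mm behind the grasp point.
Start: joints at [-1.44, 0.087, 1.371, -0, 1.684, -0.103], TCP at [0.127, -0.535, 0.206] pointing down, gripper open.
Joint ranges: [-3.1, 3.1], [-0.76, 2.03], [0.27, 2.55], [-1.08, 4.22], [0.17, 2.65], [-2.57, 2.57]. Speed limits (rad/s): [2.79, 2.79, 3.14, 3.14, 3.14, 3.14].

## Interface

Orientations are given as [roll, pitch, yaw] about the fixed x, y, z axes, in that order (R = Rz(yaw) Ry(pitch) Rx(roll)).
In Python, from bench import * gives the robot as it stands.
- The arm moves only by the tool step_arm, never from a script. Its argument "increments" is text: rows parted by semicolons, each of 6 numbers parted by spaces: the shift along the tool's x, y, z in cm, then the turn, a rotation vector about the tool's x, y, z in rad. A call has 1 to 5 rows; each row shifts and turns the commanded pose from where the row before left it, along the tool's axes as they then stand; what a row does not reach is not made up. A row lasts 1/10 s, in which the tool goes at most 50 mm and 8.59 degrees, less where a joint would pass 70% of its speed; a pose out of reach is approached as far as the arm can. A call is refused whole if a number of a shift passes 5 or a number of a turn 0.15, either way. A call with a gripper value outside its range is refused whole. "claw" is the gripper's target within -1 to 1 (shut at 1, half-way at 0, fully open at -1), set as the call begins (left out, the last holds). The fingers move at their own pace and stop on an object; the grip force is fixed at half the most. Time passes only in rows, so rows that do not move let the fingers close. It gives the time, the measured TCP pose, the force and the opening at its end, in the units of the state.
- get_obs(): the state, without advancing time (a new reading comes with each control period).
- snapshot(name): name is "scene" or "top" or "wrist"; returns the picture (480x640x3 uint8, red, green, blue); there is no depth.
- calibration(name): a dict with "camera_matrix" (3x3 intrinsics, pixels), "eye" and "orientation" of the camera in the world; the wrist camera has in their place "tool_from_camera" (4x4, takes a point from camera to tool coordinates, whose origin is the TCP and whose axes are the flange's). Camera axes: x right, y up, looking along -z (the intrinsics and any distortion apply to the point x, -y, -z); pixel columns grow to the right and rows downward; lengths in m; the calibration is good to about 2 mm. A picture is of the moment at which its call begins: read the wrist's pose just before it. calibration takes no time and is no camera call.
- close_job(): hands the job in, once; it reports no verdict.
The state is a dict: "time": time; "joint_positions": joint angles; "qvel": joint speeds; "joint_torque": joint torques, N m; "tool_pos": TCP position; "ee_rot": TCP orientation; "wrist_force": force on the tool from outside, world axes, zero at the start; "wrist_torque": the same for the moment, N m; "width": finger opening in m.
Only numpy, scipy, OpenCV 4.12 (cv2) and the standard library are available. Lean on these libraries where they do the work, as an engineer would, in place of code of your own. Each camera call takes 0.05 s, during which the arm holds its last target. There are 200 camera calls.

## Task

On the classroom selector board, push the pivoted steel arm round by its upright post with a fingertip until the arm's nose rests over the brass stud in front of the lamp (the module with the round white bulb). Then press the push button right down, hold it for about half a second and let it go, with the arm still on that stud. Do not take the post between the fingers, do not press the button before the arm is on the lamp's stud, and leave the modules and the computer mouse where they are.

Things in the scene. Friction and masses are not known exactly. Their poses are not given: they have to be found in the camera images.
- board: grey laminate selector board screwed to the table, 335 mm (its x) by 430 mm (its y), 18 mm thick, top at z = 18 mm. Origin: at table height, straight under the arm's pivot, 40 mm nearer the button than the board's middle. Its x axis points from the pivot away from the button, midway between the two inner studs; z up. The push button is at board x = -85 mm, y = 0.
- wiper (a joint): angle of the flat steel arm about its upright pivot, rad: 0 along the board's x axis, growing anticlockwise seen from above; free to turn from -1.75 to 1.75. A stiff pivot: about 1 to 2 N sideways at the post turns it, and it stays where it is left (no spring, no notches). It starts between the two inner studs (-0.4 to 0.4).
- pivot (a point): the arm's pivot axis, at the board's top (z = 18 mm). The hub is 24 mm across and reaches z = 47 mm.
- wiper_tip (a point): end of the arm's nose, 115 mm from the pivot. The arm is a bar 14 mm wide, 9 mm thick, between z = 30 and 39 mm; it passes over the studs without touching.
- post_top (a point): centre of the top of the black upright post on the arm, 16 mm in diameter, on the arm's centre line 75 mm from the pivot; top at z = 78 mm, bottom at the bar. It is for pushing from the side.
- stud0 (a point): centre of the top of a round brass contact stud, 22 mm across, 6 mm high, top at z = 24 mm, 115 mm from the pivot; the steel arm is over it when joint wiper reads -1.35 rad
- stud1 (a point): centre of the top of a round brass contact stud, 22 mm across, 6 mm high, top at z = 24 mm, 115 mm from the pivot; the steel arm is over it when joint wiper reads -0.62 rad
- stud2 (a point): centre of the top of a round brass contact stud, 22 mm across, 6 mm high, top at z = 24 mm, 115 mm from the pivot; the steel arm is over it when joint wiper reads 0.62 rad
- stud3 (a point): centre of the top of a round brass contact stud, 22 mm across, 6 mm high, top at z = 24 mm, 115 mm from the pivot; the steel arm is over it when joint wiper reads 1.35 rad
- push_top (a point): centre of the top of the spring push button's grey cap, 30 mm across, in a black housing. It moves straight down 6 mm; fully down takes 5 N, and it springs back.
- push (a joint): travel of the push button, m: 0 released, 0.006 fully down; above 0.0045 counts as pressed.
- lamp: the lamp module: a round white bulb 38 mm across on a brass neck on a round black base 52 mm across, 60 mm high in all; loose, stands on the board beyond one of the four studs (which one varies), about 60 mm outward of it. Origin: centre of its underside, on the board's top (z = 18 mm). Its stud is the nearest one. Not to be moved.
- buzzer: buzzer module: a black disc 36 mm across with a small hole on top, on a round black base 52 mm across, 30 mm high in all; loose, stands on the board beyond one of the four studs (which one varies), about 60 mm outward of it. Origin: centre of its underside, on the board's top (z = 18 mm). A bystander, to be left where it stands.
- motor: motor module: an upright steel can 26 mm across with a white three-bladed fan on top, on a round black base 52 mm across, 55 mm high; loose, stands on the board beyond one of the four studs (which one varies), about 60 mm outward of it. Origin: centre of its underside, on the board's top (z = 18 mm). A bystander, to be left where it stands.
- dimmer: dimmer module: a black bar knob on an aluminium disc on a round black base 52 mm across, 38 mm high; loose, stands on the board beyond one of the four studs (which one varies), about 60 mm outward of it. Origin: centre of its underside, on the board's top (z = 18 mm). A bystander, to be left where it stands.
- mouse: black computer mouse, 105 x 60 mm, 31 mm high, loose on the table on the board's -y side. Origin: centre of its underside. A bystander.

How it is judged:
On the way, in this order (a step that is already met when the one before it is completed fails the run):
1. the arm's nose rests over the lamp's stud (((horizontal distance between lamp and stud0 below 0.085 m and horizontal distance between wiper_tip and stud0 below 0.007 m) or (horizontal distance between lamp and stud1 below 0.085 m and horizontal distance between wiper_tip and stud1 below 0.007 m) or (horizontal distance between lamp and stud2 below 0.085 m and horizontal distance between wiper_tip and stud2 below 0.007 m) or (horizontal distance between lamp and stud3 below 0.085 m and horizontal distance between wiper_tip and stud3 below 0.007 m)) and velocity of joint wiper between -0.05 and 0.05 rad/s), for 0.2 s.
2. the push button is held down with the arm on the lamp's stud (((horizontal distance between lamp and stud0 below 0.085 m and horizontal distance between wiper_tip and stud0 below 0.007 m) or (horizontal distance between lamp and stud1 below 0.085 m and horizontal distance between wiper_tip and stud1 below 0.007 m) or (horizontal distance between lamp and stud2 below 0.085 m and horizontal distance between wiper_tip and stud2 below 0.007 m) or (horizontal distance between lamp and stud3 below 0.085 m and horizontal distance between wiper_tip and stud3 below 0.007 m)) and value of joint push above 0.0045 m), for 0.2 s.
At the end, for the whole second after the job is handed in: the arm's nose is at rest within 7 mm (seen from above) of the centre of the stud in front of the lamp, the button has been pressed there and is up again, and the modules (15 mm) and the mouse (25 mm) stand where they stood (all of step 1 and value of joint push below 0.001 m and not (distance of any of lamp, buzzer, motor, dimmer from where it was at the start of the episode above 0.015 m or angle between any of lamp, buzzer, motor, dimmer's own z axis and vertical above 0.3 rad) and distance of mouse from where it was at the start of the episode below 0.025 m); the robot touches nothing.
It fails at once if the button is pressed (over 3 mm) while the arm is not on the lamp's stud (8 mm) (value of joint push above 0.003 m and not ((horizontal distance between lamp and stud0 below 0.085 m and horizontal distance between wiper_tip and stud0 below 0.008 m) or (horizontal distance between lamp and stud1 below 0.085 m and horizontal distance between wiper_tip and stud1 below 0.008 m) or (horizontal distance between lamp and stud2 below 0.085 m and horizontal distance between wiper_tip and stud2 below 0.008 m) or (horizontal distance between lamp and stud3 below 0.085 m and horizontal distance between wiper_tip and stud3 below 0.008 m))).
It fails at once if a module is lifted, tipped or moved more than 15 mm (distance of any of lamp, buzzer, motor, dimmer from where it was at the start of the episode above 0.015 m or angle between any of lamp, buzzer, motor, dimmer's own z axis and vertical above 0.3 rad).
It fails at once if the mouse is lifted or moved more than 25 mm (distance of mouse from where it was at the start of the episode above 0.025 m).
It fails at once if the post is taken between the fingers (horizontal distance between the grasp point and post_top below 0.008 m and z of the grasp point in the frame of post_top below -0.003 m).
It also fails if it takes over 54 s, if anything falls off the work surface, if the arm or the gripper's body presses on something with over 40 N, if the wrist force passes 120 N, or if a joint passes its speed limit or range.

## Working session

There is one attempt and no reset: what is moved stays moved. The work goes in short steps, Python scripts to look and compute and a tool call to move; the robot and the scene stay as the last step left them, time stands still between calls to the robot, and variables do not carry over. Pictures are saved under pics/ and viewed, about 8 in all and at most 12, crops included, and the job is handed in when it is done.

Besides the shell and the picture viewer there is one more tool, called after ">>>" as name(argument=value, ...), one argument or row to a line, values as JSON. step_arm: Moves the arm, as the interface text tells. Its arguments: {"type":"object","properties":{"increments":{"type":"string"},"claw":{"type":"number"}},"required":["increments"]}

```bash
mkdir -p pics; python3 - <<'E'
from bench import *
import cv2, numpy as np
for n in ("top","scene"):
    cv2.imwrite(f"pics/{n}0.png", snapshot(n)[:,:,::-1]); print(n,calibration(n))
o=get_obs(); print({k:np.round(v,3) for k,v in o.items()}); print(calibration("wrist")); 
try: print(hold_point_z)
except Exception as e: print(e)
E
```

```text
top {'camera_matrix': array([[526.66362389,   0.        , 313.98763081],
       [  0.        , 526.66362389, 239.96844389],
       [  0.        ,   0.        ,   1.        ]]), 'eye': array([ 0.5049529 , -0.0447352 ,  1.19882353]), 'orientation': array([ 0.0619936 , -0.00719535, -1.54677516])}
scene {'camera_matrix': array([[491.69215903,   0.        , 321.48236497],
       [  0.        , 491.69215903, 231.88134375],
       [  0.        ,   0.        ,   1.        ]]), 'eye': array([1.04274273, 0.49325056, 0.67800706]), 'orientation': array([0.86078884, 0.00480363, 2.43984624])}
{'time': np.float64(0.1), 'joint_positions': array([-1.44 ,  0.088,  1.372, -0.   ,  1.684, -0.103]), 'qvel': array([ 0.001, -0.001, -0.005, -0.   ,  0.001,  0.001]), 'joint_torque': array([ 2.0000e-03, -3.4125e+01, -3.0330e+01,  7.2000e-02,  3.0000e-02,
       -0.0000e+00]), 'tool_pos': array([ 0.127, -0.535,  0.204]), 'ee_rot': array([-3.14 , -0.   ,  0.234]), 'wrist_force': array([-0.243,  1.133, -0.779]), 'wrist_torque': array([0.005, 0.026, 0.075]), 'width': np.float64(0.094)}
{'camera_matrix': array([[396.88211188,   0.        , 316.83313553],
       [  0.        , 396.88211188, 242.39518722],
       [  0.        ,   0.        ,   1.        ]]), 'tool_from_camera': array([[ 9.97935072e-04,  9.68809323e-01,  2.47805366e-01,
         7.20895540e-02],
       [ 9.99999419e-01, -1.06780069e-03,  1.47538239e-04,
         2.16630466e-04],
       [ 4.07543161e-04,  2.47805074e-01, -9.68809826e-01,
        -1.79173122e-01],
       [ 0.00000000e+00,  0.00000000e+00,  0.00000000e+00,
         1.00000000e+00]])}
0.0188
```

View pics/top0.png

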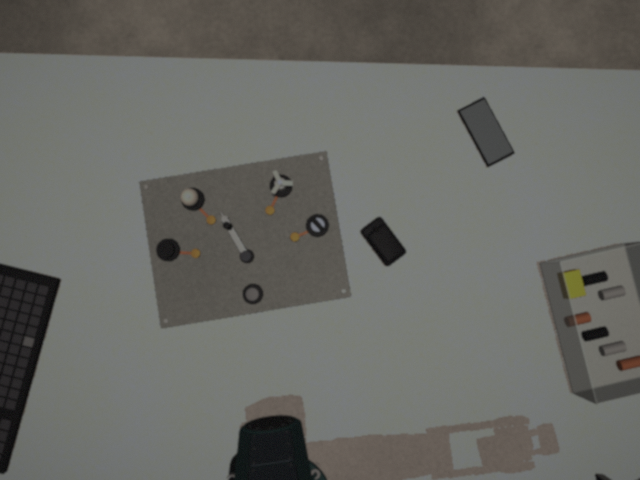

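View pics/scene0.png

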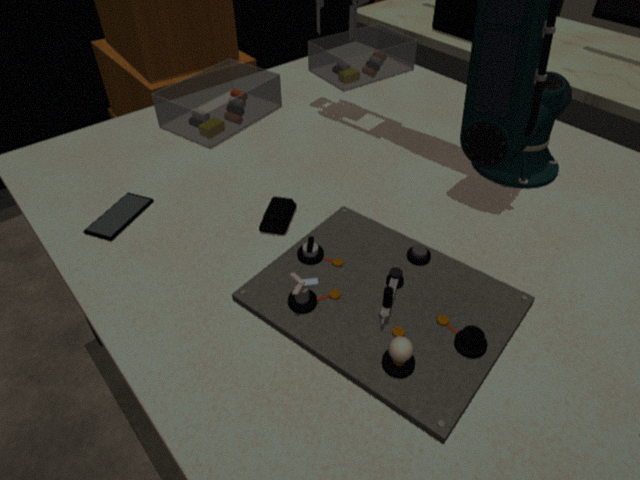

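The top view shows the lamp at (192,197) with its stud at (211,219), which is the left inner stud, stud2. The arm runs from the hub at (247,257) to the nose at about (223,216), the button is at (253,293), and the mouse is well away to the right. Next I fit the board frame from the four studs.

```bash
cat > h.py <<'E'
from bench import *
import cv2, numpy as np
from scipy.spatial.transform import Rotation as Ro
def pose(o): return np.array(o["tool_pos"]), Ro.from_euler("xyz",o["ee_rot"]).as_matrix()
def cam(n,o=None):
    c=calibration(n); K=c["camera_matrix"]
    if n!="wrist": return K,np.array(c["eye"]),Ro.from_euler("xyz",c["orientation"]).as_matrix()
    p,R=pose(o); T=c["tool_from_camera"]; return K,p+R@T[:3,3],R@T[:3,:3]
def ray(C,uv,z):
    K,e,R=C; d=np.linalg.inv(K)@[uv[0],uv[1],1]; d=R@(d*[1,-1,-1]); return e+d*(z-e[2])/d[2]
def pix(C,P):
    K,e,R=C; q=(R.T@(np.asarray(P)-e))*[1,-1,-1]; q=K@q; return q[:2]/q[2]
def studs(im,box=None,amin=8):
    h=cv2.cvtColor(im,cv2.COLOR_RGB2HSV); m=cv2.inRange(h,(12,120,70),(28,255,255))
    n,_,s,c=cv2.connectedComponentsWithStats(m); return [(c[i],s[i,4]) for i in range(1,n) if s[i,4]>amin]
A=np.array([-1.35,-.62,.62,1.35]); S=.115*np.c_[np.cos(A),np.sin(A)]
def fit(P):  # board->world 2D
    P=np.array(P)[:,:2]; a=S-S.mean(0); b=P-P.mean(0)
    th=np.arctan2((a[:,0]*b[:,1]-a[:,1]*b[:,0]).sum(),(a*b).sum())
    R=np.array([[np.cos(th),-np.sin(th)],[np.sin(th),np.cos(th)]]); t=P.mean(0)-R@S.mean(0)
    return th,R,t,(S@R.T+t-P)
E
python3 - <<'E'
from h import *
im=cv2.imread("pics/top0.png")[:,:,::-1].copy(); C=cam("top")
for c,a in studs(im): print(c.round(1),a)
E
python3 - <<'E'
from h import *
im=cv2.imread("pics/top0.png")[:,:,::-1].copy(); C=cam("top")
s=[c for c,a in studs(im) if 140<c[0]<350 and 150<c[1]<320]
# y' order: stud0 on board -y (right)
g=lambda u:min(s,key=lambda c:np.hypot(*(c-u)))
P=[ray(C,g(np.array(u)),.024) for u in [(295,237),(270,210),(211,219),(195,253)]]
th,R,t,r=fit(P); print("yaw",th,"pivot",t,"res",r.round(4).tolist())
b=lambda x,y:R@[x,y]+t
print("button",b(-.085,0),"ray",ray(C,(253,293),.04)); print("pivot ray",ray(C,(247,257),.047))
for n,u,z in [("post",(227.5,226),.078),("nose",(223,216),.039),("lamp",(192,197),.06)]:
    q=R.T@(ray(C,u,z)[:2]-t); print(n,q,np.hypot(*q),np.arctan2(q[1],q[0]))
E
```

```text
[269.5 209.5] 56
[210.4 219.3] 56
[294.7 236.3] 56
[195.  252.9] 60
[570.9 270.9] 15
yaw 0.19047204784219138 pivot [0.53935929 0.09782433] res [[0.0002, 0.0005], [-0.0002, -0.0], [-0.0001, -0.0002], [0.0002, -0.0002]]
button [0.45589651 0.08173192] ray [0.45751885 0.07933402 0.04      ]
pivot ray [0.53577658 0.0941221  0.047     ]
post [0.06643542 0.02407718] 0.07066382302963621 0.3476916170146443
nose [0.094411  0.0359039] 0.10100755857213205 0.3634035017520927
lamp [0.14370278 0.09278667] 0.17105512463863456 0.5733355678862565
```

>>> step_arm(
  increments="3.7 -3 0 0 0 0; 3.7 -3 0 0 0 0; 3.7 -3 0 0 0 0; 3.7 -3 0 0 0 0; 3.7 -3 0 0 0 0",
  claw=1,
)

```text
time: 0.6
tool_pos: [0.2732, -0.3445, 0.205]
ee_rot: [-3.141, 0.0, 0.233]
wrist_force: [1.0, -0.3, 0.6]
width: 0.0572
```

>>> step_arm(
  increments="3.7 -3 0 0 0 0; 3.7 -3 0 0 0 0; 3.7 -3 0 0 0 0; 3.7 -3 0 0 0 0; 3.7 -3 0 0 0 0",
)

```text
time: 1.1
tool_pos: [0.4184, -0.1556, 0.2052]
ee_rot: [3.141, 0.0, 0.234]
wrist_force: [1.6, -0.4, -0.1]
width: 0.0172
```

>>> step_arm(
  increments="3.7 -3 0 0 0 0; 3.7 -3 0 0 0 0; 3.7 -3 0 0 0 0; 3.7 -3 0 0 0 0; 3.7 -3 0 0 0 0",
)

```text
time: 1.6
tool_pos: [0.5637, 0.0331, 0.2049]
ee_rot: [3.141, 0.001, 0.234]
wrist_force: [0.7, -0.2, 0.2]
width: 0.0004
```

>>> step_arm(
  increments="0 0 0 0 0 -0.145; 0 0 0 0 0 -0.145; 0 0 0 0 0 -0.145; 0 0 0 0 0 0; 0 0 0 0 0 0",
)

```text
time: 2.1
tool_pos: [0.5629, 0.0313, 0.205]
ee_rot: [-3.141, 0.001, 0.666]
wrist_force: [-0.3, -0.2, -0.8]
width: 0.0005
```

```bash
cat > look.py <<'E'
import sys
from h import *
o=get_obs(); im=snapshot("wrist"); cv2.imwrite(f"pics/{sys.argv[1]}.png",im[:,:,::-1]); C=cam("wrist",o)
np.savez(f"{sys.argv[1]}.npz",p=o["tool_pos"],r=o["ee_rot"])
th0=.1905; t=np.array([.5394,.0978])
for c,a in studs(im,amin=60): print("orange",c.round(1),a,ray(C,c,.024).round(4))
R=lambda a:np.array([np.cos(a+th0),np.sin(a+th0)])
for i,a in enumerate(A): print("expected stud",i,pix(C,[*(t+.115*R(a)),.024]).round(1),(t+.115*R(a)).round(4))
E
python3 look.py w1
```

```text
orange [216.4  60.6] 520 [0.6186 0.182  0.024 ]
orange [136.7 110.5] 489 [0.5432 0.2135 0.024 ]
orange [358.5 134.2] 534 [0.6465 0.0504 0.024 ]
orange [363.2 226.4] 380 [ 0.5857 -0.0057  0.024 ]
orange [309.3 391.5] 415 [ 0.4169 -0.0739  0.024 ]
orange [324.3 391.5] 427 [ 0.4265 -0.0861  0.024 ]
orange [260.3 467.6] 6823 [ 0.3085 -0.0903  0.024 ]
expected stud 0 [364.5 227.9] [ 0.5854 -0.0076]
expected stud 1 [357.1 136.9] [0.644  0.0499]
expected stud 2 [217.3  61.4] [0.6187 0.1811]
expected stud 3 [137.2 111.4] [0.5429 0.2127]
```

View pics/w1.png

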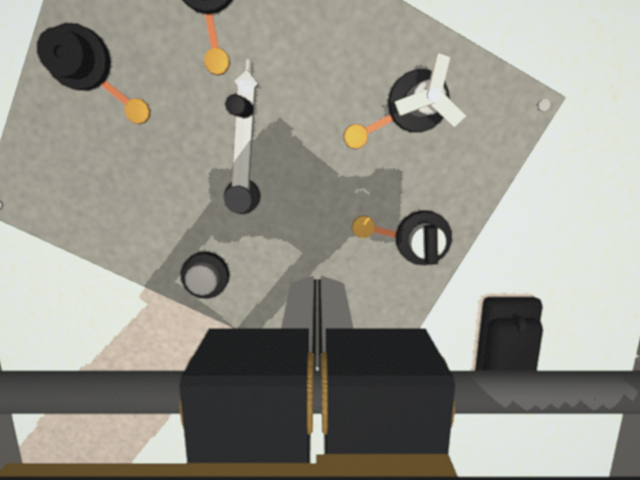

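The wrist view shows the studs within 2 mm of where the fit predicts. The nose is at about (248,62), post top at (236,101), hub at (241,196), and the lamp is at the top edge beyond the stud at (216,61). The lamp's stud2 is confirmed. I'll descend on the clockwise side of the post with the fingers shut.

>>> step_arm(
  increments="4.5 -0.8 0 0 0 0; 4.5 -0.8 0 0 0 0; 0 0 4 0 0 0; 0 0 4 0 0 0; 0 0 4 0 0 0",
)

```text
time: 2.65
tool_pos: [0.6241, 0.0999, 0.0842]
ee_rot: [3.141, -0.001, 0.667]
wrist_force: [-0.0, -0.8, -1.0]
width: 0.0006
```

>>> step_arm(
  increments="0 0 3.3 0 0 0; 0 0 0 0 0 0; 0 0 0 0 0 0",
)

```text
time: 2.95
tool_pos: [0.6236, 0.0994, 0.0526]
ee_rot: [-3.141, 0.001, 0.668]
wrist_force: [0.8, 0.4, 0.8]
width: 0.0007
```

```bash
python3 look.py w2; python3 - <<'E'
from h import *
print(get_obs()["tool_pos"]); d=np.load("w1.npz"); C=cam("wrist",dict(tool_pos=d["p"],ee_rot=d["r"]))
t=np.array([.5394,.0978])
for u,z in [((248,60),.036),((246,82),.039),((236,101),.078),((241,193),.047)]:
    q=ray(C,u,z)[:2]-t; print(q,np.hypot(*q),np.arctan2(q[1],q[0])-.1905)
E
```

```text
orange [186.7 188.4] 1275 [0.6193 0.1822 0.024 ]
orange [ 62.9 260.7] 1200 [0.5444 0.2134 0.024 ]
orange [405.3 297.1] 1050 [0.6445 0.0524 0.024 ]
orange [309.3 392. ] 415 [0.5634 0.0572 0.024 ]
orange [324.2 391.8] 435 [0.569  0.0502 0.024 ]
orange [258.  467.5] 7042 [0.5003 0.049  0.024 ]
expected stud 0 [414.8 424.7] [ 0.5854 -0.0076]
expected stud 1 [407.9 300.4] [0.644  0.0499]
expected stud 2 [187.7 190.7] [0.6187 0.1811]
expected stud 3 [ 62.6 263.5] [0.5429 0.2127]
[0.62504152 0.0995788  0.05456089]
[0.09549822 0.06084615] 0.11323499211992405 0.37678467789988734
[0.08093261 0.05174576] 0.09606097304685786 0.3783650136770115
[0.06581494 0.04153908] 0.07782738135587361 0.37250940517258646
[0.0065254  0.00186884] 0.006787741529323685 0.08842797050446483
```

View pics/w2.png

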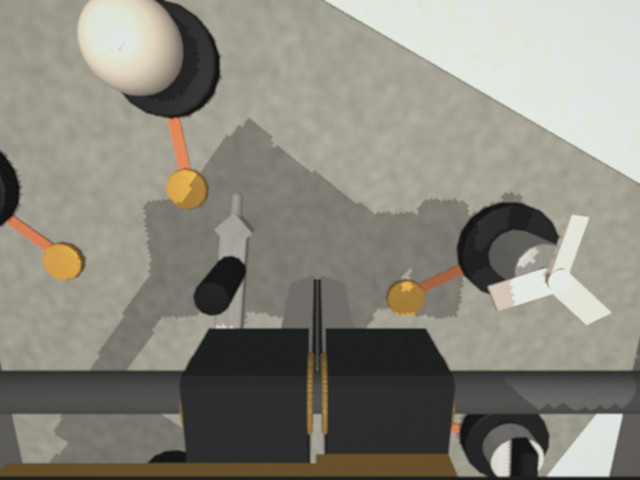

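The tool stands clear of the post at the right height. The nose is at (236,195) and the lamp's stud at (187,188); the arm reads about 0.375 rad. I'll push along tool -y.

>>> step_arm(
  increments="0.6 -1 0 0 0 0; 0 -0.7 0 0 0 0; 0 -0.6 0 0 0 0; 0 -0.5 0 0 0 0; 0 -0.4 0 0 0 0",
)

```text
time: 3.5
tool_pos: [0.609, 0.1289, 0.0533]
ee_rot: [3.14, -0.002, 0.669]
wrist_force: [1.7, -0.2, 1.4]
width: 0.0005
```

>>> step_arm(
  increments="0 -0.3 0 0 0 0; 0 0 0 0 0 0; 0 0 0 0 0 0",
)

```text
time: 3.8
tool_pos: [0.6061, 0.1309, 0.052]
ee_rot: [-3.141, 0.001, 0.669]
wrist_force: [0.8, -0.4, 0.5]
width: 0.0005
```

```bash
python3 look.py w3; python3 -c "
from h import *
o=get_obs();print(o['tool_pos'],o['wrist_force'])"
```

```text
orange [253.5 198.7] 1162 [0.6191 0.1831 0.024 ]
orange [127.8 270.5] 1141 [0.5442 0.2139 0.024 ]
orange [467.4 307.1] 1064 [0.6443 0.0528 0.024 ]
orange [309.3 392. ] 416 [0.5462 0.0888 0.024 ]
orange [324.2 391.8] 438 [0.5518 0.0819 0.024 ]
orange [468.4 429. ] 906 [ 0.5864 -0.0036  0.024 ]
orange [259.1 467.5] 6993 [0.4836 0.0799 0.024 ]
expected stud 0 [472.  433.6] [ 0.5854 -0.0076]
expected stud 1 [470.6 310.6] [0.644  0.0499]
expected stud 2 [256.  201.7] [0.6187 0.1811]
expected stud 3 [128.3 273.6] [0.5429 0.2127]
[0.6062248  0.13080143 0.05196594] [0.07134662 0.36063878 0.78327528]
```

View pics/w3.png

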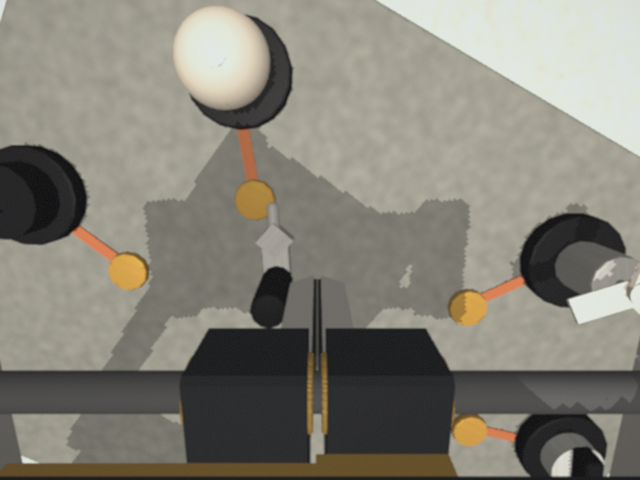

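Fingertip is on the post. The nose is at about (273,205) and the stud centre at about (254,200), so it needs a little further.

```bash
python3 - <<'E'
from h import *
d=np.load("w3.npz"); C=cam("wrist",dict(tool_pos=d["p"],ee_rot=d["r"]))
s=ray(C,(255,200),.024)
for u in [(273,203),(273,208)]:
  n=ray(C,u,.036); print(n,s,np.hypot(*(n-s)[:2]))
  q=n[:2]-[.5394,.0978]; print(np.hypot(*q),np.arctan2(q[1],q[0])-.1905)
print("target nose pixel",pix(C,[s[0],s[1],.036]))
E
```

```text
[0.62594168 0.17383459 0.036     ] [0.61906191 0.18209817 0.024     ] 0.010752577254652868
0.1151986228534985 0.5303592354944552
[0.6239394  0.17233622 0.036     ] [0.61906191 0.18209817 0.024     ] 0.010912628765992045
0.11270563297529272 0.5320976837409885
target nose pixel [251.31202567 203.52109385]
```

>>> step_arm(
  increments="0 -0.25 0 0 0 0; 0 -0.2 0 0 0 0; 0 -0.15 0 0 0 0; 0 0 0 0 0 0; 0 0 0 0 0 0",
)

```text
time: 4.35
tool_pos: [0.6029, 0.1357, 0.0525]
ee_rot: [-3.141, 0.0, 0.669]
wrist_force: [-0.3, 0.2, 0.8]
width: 0.0004
```

```bash
python3 look.py w4; python3 -c "
from h import *
o=get_obs();print(o['tool_pos'],o['wrist_force'])
im=cv2.imread('pics/w4.png')[130:330,180:440]; cv2.imwrite('pics/w4c.png',cv2.resize(im,None,fx=3,fy=3,interpolation=cv2.INTER_CUBIC))"
```

```text
orange [265.2 197.8] 1033 [0.62   0.1834 0.024 ]
orange [138.8 271.1] 1134 [0.5443 0.2138 0.024 ]
orange [477.2 307.6] 1062 [0.6443 0.0528 0.024 ]
orange [309.4 392.8] 428 [0.5424 0.093  0.024 ]
orange [324.2 392.1] 433 [0.5482 0.0864 0.024 ]
orange [478.1 429.6] 876 [ 0.5864 -0.0041  0.024 ]
orange [259.2 467.5] 6968 [0.4802 0.0846 0.024 ]
expected stud 0 [481.1 433.8] [ 0.5854 -0.0076]
expected stud 1 [480.5 311. ] [0.644  0.0499]
expected stud 2 [267.1 202.5] [0.6187 0.1811]
expected stud 3 [139.1 274.1] [0.5429 0.2127]
[0.60296791 0.13575996 0.05253658] [-0.79480016 -0.16928743  0.15412332]
```

View pics/w4c.png

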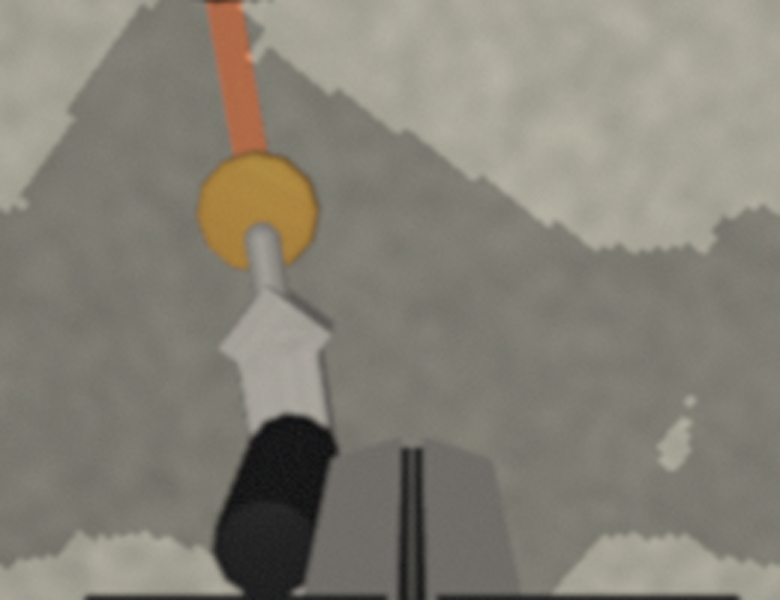

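```bash
python3 - <<'E'
from h import *
d=np.load("w4.npz"); C=cam("wrist",dict(tool_pos=d["p"],ee_rot=d["r"]))
s=ray(C,(266,200.3),.024)
print("target nose pixel",pix(C,[s[0],s[1],.036]))
for u in [(267.3,205),(267.3,208)]:
  n=ray(C,u,.036); q=n[:2]-[.5394,.0978]; r=s[:2]-[.5394,.0978]
  print(n,s,np.hypot(*(n-s)[:2]),np.hypot(*q),np.arctan2(q[1],q[0])-.1905,np.arctan2(r[1],r[0])-.1905)
E
```

```text
target nose pixel [262.98277417 203.80422407]
[0.62006408 0.18025901 0.036     ] [0.61921348 0.18229622 0.024     ] 0.002207659367444625 0.1153524243705882 0.605901250842927 0.6233899309444954
[0.6188553  0.17936096 0.036     ] [0.61921348 0.18229622 0.024     ] 0.0029570350457980444 0.11386542864403543 0.6079747237753739 0.6233899309444954
```

The nose is 2 mm short of centre (limit 7 mm). One small nudge, hold for step 1, then back away and lift.

>>> step_arm(
  increments="0 -0.1 0 0 0 0; 0 0 0 0 0 0; 0 0 0 0 0 0; 0 0 0 0 0 0",
)

```text
time: 4.8
tool_pos: [0.6025, 0.1363, 0.0526]
ee_rot: [3.141, -0.0, 0.669]
wrist_force: [1.0, -0.6, -0.5]
width: 0.0004
```

>>> step_arm(
  increments="0 0.5 0 0 0 0; 0 2 0 0 0 0; 0 0 3.5 0 0 0; 0 0 0 0 0 0; 0 0 0 0 0 0",
)

```text
time: 5.3
tool_pos: [0.62, 0.1153, 0.0183]
ee_rot: [3.139, -0.002, 0.668]
wrist_force: [2.0, -0.5, 2.3]
width: 0.0004
```

I gave that lift the wrong sign: tool z points down, so the tip went down and stopped at the board surface. The reading is only about 2 N and nothing was hit. Lifting now.

>>> step_arm(
  increments="0 0 -2 0 0 0; 0 0 -4 0 0 0; 0 0 -4 0 0 0; 0 0 -3.5 0 0 0; 0 0 0 0 0 0",
)

```text
time: 5.8
tool_pos: [0.6213, 0.1164, 0.1595]
ee_rot: [3.135, -0.01, 0.668]
wrist_force: [-0.1, 0.7, -0.0]
width: 0.0008
```

>>> step_arm(
  increments="-3.7 -1.8 0 0 0 0; -3.7 -1.8 0 0 0 0; -3.7 -1.8 0 0 0 0; -3.7 -1.8 0 0 0 0; 0 0 0 0 0 0",
)

```text
time: 6.3
tool_pos: [0.4517, 0.0805, 0.1498]
ee_rot: [-3.138, 0.006, 0.668]
wrist_force: [-0.2, 0.2, 0.4]
width: 0.0001
```

```bash
python3 look.py w5; python3 - <<'E'
from h import *
t0=snapshot("top"); cv2.imwrite("pics/top1.png",t0[:,:,::-1])
# button height by triangulation: top0 (253,293) with w1 (201,280)
d=np.load("w1.npz"); C=cam("wrist",dict(tool_pos=d["p"],ee_rot=d["r"]))
T=cam("top")
for z in (.03,.035,.04,.045,.05): print(z,ray(T,(253,293),z)[:2],ray(C,(201,280),z)[:2])
print(get_obs()["tool_pos"])
E
```

```text
orange [247.3  17.4] 803 [0.5426 0.2138 0.024 ]
orange [517.7  51.1] 777 [0.6431 0.052  0.024 ]
orange [515.5 168.2] 630 [ 0.5849 -0.0052  0.024 ]
orange [309.3 391.9] 413 [ 0.3355 -0.0028  0.024 ]
orange [324.2 391.5] 423 [ 0.344  -0.0128  0.024 ]
orange [259.5 467.4] 6725 [ 0.2431 -0.0162  0.024 ]
expected stud 0 [518.3 169.7] [ 0.5854 -0.0076]
expected stud 1 [520.7  52. ] [0.644  0.0499]
expected stud 2 [354.1 -48.6] [0.6187 0.1811]
expected stud 3 [248.8  18. ] [0.5429 0.2127]
0.03 [0.45710952 0.08040467] [0.4518356  0.08281249]
0.035 [0.45731419 0.07986934] [0.45420755 0.08270847]
0.04 [0.45751885 0.07933402] [0.45657949 0.08260444]
0.045 [0.45772351 0.0787987 ] [0.45895144 0.08250041]
0.05 [0.45792818 0.07826337] [0.46132338 0.08239639]
[0.45644951 0.0810455  0.15150374]
```

View pics/w5.png

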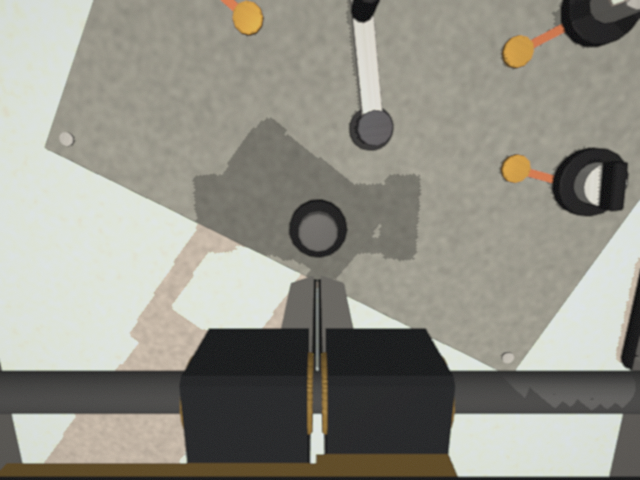

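The tool is over the button: the cap is at (318,232), straight ahead of the fingers in line. Before pressing, check the nose in the top view.

```bash
python3 - <<'E'
from h import *
d=np.load("w5.npz"); C=cam("wrist",dict(tool_pos=d["p"],ee_rot=d["r"])); print("cap",ray(C,(318,232),.041))
im=cv2.imread("pics/top1.png")[150:310,140:340]; cv2.imwrite("pics/top1c.png",cv2.resize(im,None,fx=3.75,fy=3.75,interpolation=cv2.INTER_CUBIC))
T=cam("top"); n=[.619,.182,.036]; print("nose target px",pix(T,n),((pix(T,n)-[140,150])*3.75))
E
```

```text
cap [0.45665679 0.08340198 0.041     ]
nose target px [209.09695596 218.61436828] [259.11358486 257.30388107]
```

View pics/top1c.png

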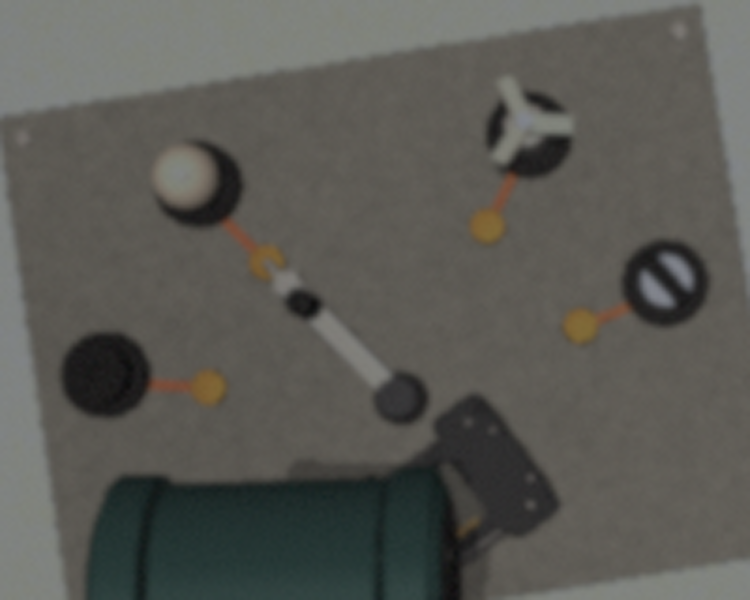

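The nose lies centrally over the lamp's stud at (266,262) and all the modules are in place. Descend onto the button.

>>> step_arm(
  increments="0 -0.1 4 0 0 0; 0 0 3.5 0 0 0; 0 0 1.8 0 0 0; 0 0 0 0 0 0; 0 0 0 0 0 0",
)

```text
time: 6.9
tool_pos: [0.4577, 0.0822, 0.0595]
ee_rot: [-3.141, 0.0, 0.669]
wrist_force: [0.1, -0.3, -0.2]
width: 0.0006
```

>>> step_arm(
  increments="0 0 0.4 0 0 0; 0 0 0.3 0 0 0; 0 0 0.3 0 0 0; 0 0 0 0 0 0",
)

```text
time: 7.3
tool_pos: [0.4565, 0.0822, 0.0494]
ee_rot: [3.141, 0.0, 0.669]
wrist_force: [0.7, 0.5, -0.8]
width: 0.0004
```

>>> step_arm(
  increments="0 0 0.3 0 0 0; 0 0 0.3 0 0 0; 0 0 0.2 0 0 0; 0 0 0 0 0 0",
)

```text
time: 7.7
tool_pos: [0.4562, 0.0822, 0.041]
ee_rot: [-3.141, 0.001, 0.669]
wrist_force: [0.3, -1.3, -0.3]
width: 0.0002
```

>>> step_arm(
  increments="0 0 0.2 0 0 0; 0 0 0.1 0 0 0; 0 0 0 0 0 0",
)

```text
time: 8.0
tool_pos: [0.4567, 0.0822, 0.0387]
ee_rot: [3.141, -0.0, 0.669]
wrist_force: [-0.3, -0.6, 2.6]
width: 0.0003
```

>>> step_arm(
  increments="0 0 0.2 0 0 0; 0 0 0 0 0 0",
)

```text
time: 8.2
tool_pos: [0.4568, 0.0822, 0.0367]
ee_rot: [3.141, -0.0, 0.669]
wrist_force: [0.2, -0.4, 3.1]
width: 0.0004
```

Contact is at about z = 0.040, and the force is rising as the spring should. Press on to the stop.

>>> step_arm(
  increments="0 0 0.2 0 0 0; 0 0 0.1 0 0 0; 0 0 0 0 0 0",
)

```text
time: 8.5
tool_pos: [0.4568, 0.0822, 0.0342]
ee_rot: [3.141, -0.0, 0.669]
wrist_force: [-2.1, -0.9, 7.7]
width: 0.0007
```

>>> step_arm(
  increments="0 0 0.1 0 0 0; 0 0 0 0 0 0",
)

```text
time: 8.7
tool_pos: [0.4568, 0.0822, 0.0341]
ee_rot: [3.141, -0.0, 0.669]
wrist_force: [-4.3, -0.2, 11.7]
width: 0.0003
```

Bottomed: z stays at 0.034 and the force is past 5 N. Hold, then release straight up and withdraw.

>>> step_arm(
  increments="0 0 0 0 0 0; 0 0 0 0 0 0; 0 0 0 0 0 0",
)

```text
time: 9.0
tool_pos: [0.4568, 0.0822, 0.0341]
ee_rot: [3.141, -0.001, 0.669]
wrist_force: [-4.1, -0.7, 10.0]
width: 0.0007
```

>>> step_arm(
  increments="0 0 -0.5 0 0 0; 0 0 -1 0 0 0; 0 0 -3 0 0 0; 0 0 -4 0 0 0; 0 0 -4 0 0 0",
)

```text
time: 9.5
tool_pos: [0.4557, 0.0822, 0.1579]
ee_rot: [-3.14, 0.002, 0.669]
wrist_force: [0.3, -0.6, -0.0]
width: 0.0005
```

>>> step_arm(
  increments="-4 0 -2 0 0 0; -4 0 0 0 0 0; 0 0 0 0 0 0; 0 0 0 0 0 0; 0 0 0 0 0 0",
)

```text
time: 10.0
tool_pos: [0.3941, 0.033, 0.177]
ee_rot: [-3.141, 0.0, 0.669]
wrist_force: [0.2, 0.2, -0.4]
width: 0.0004
```

```bash
python3 - <<'E'
from h import *
t=snapshot("top"); o=get_obs(); print(o["time"],o["tool_pos"],o["wrist_force"])
im=t[150:310,140:420,::-1]; cv2.imwrite("pics/top2c.png",cv2.resize(im,None,fx=2.8,fy=2.8,interpolation=cv2.INTER_CUBIC))
E
```

```text
10.05 [0.39414767 0.03306342 0.17686122] [0.68781972 0.35379182 0.8813626 ]
```

View pics/top2c.png

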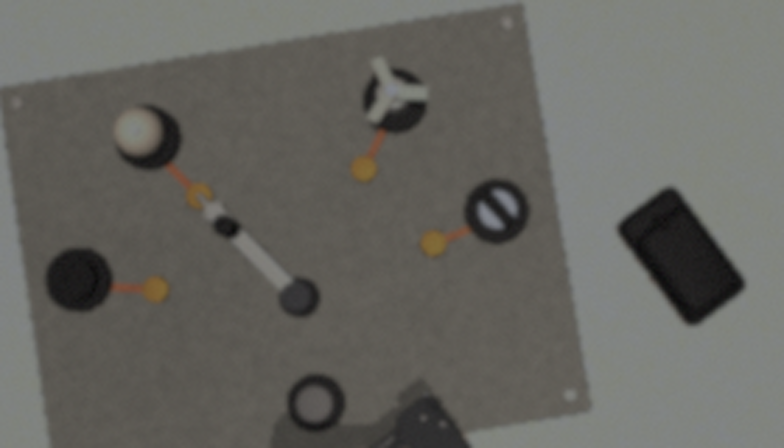

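The nose is still over the lamp's stud (199,195), and the button (316,402) is clear. The modules and mouse stand where they were. Handing in.

```bash
python3 -c "
from bench import *
print(close_job())"
```

```text
the job is handed in; nothing more can be done
None
```

I pushed the arm by its post, with the shut fingers against one side, until its nose rested over the lamp's stud (stud2). I then pressed the button to its stop, held it about 0.5 s, released it and withdrew. The job was handed in at about 10 s; no verdict is reported.

- **Nose position:** the wrist camera measured the nose about 2 mm from the stud centre. I nudged it roughly 1 mm closer after that and did not re-measure. Top views before and after the press show it over the stud, against a limit of 7 mm.
- **Button press:** the tip stopped at z = 34 mm, about 6 mm below first contact, with 8–12 N on the wrist, so it was fully down. I judged the release from the lifted tool and the zero force, not from a direct reading of the button.
- **Bystanders:** in the last top view, the modules and the mouse looked unmoved.
- **One slip:** after the push I gave the lift the wrong sign, and the tip came down to the board surface in a clear spot. The force at the end of that move was about 2 N, and nothing was disturbed.

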